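# Set the click stop of a drilling fixture to a wooden block

### The arm

A 7-joint arm with a two-finger parallel gripper is mounted at the origin on a cart in front of the work surface, level with it; the furniture and walls round the work are solid. World frame = base frame: x ahead of the robot, y to its left, z up, the work surface at z = 0. Lengths are in m, angles in rad, forces in N, time in s.
With the tool pointing down it reaches from about 0.4 to 0.85 m from the base axis. Payload 4.5 kg.
Tool frame: the origin (TCP) lies on the centre line of the jaws, within the pads' length; the fingertips stand r.tip_extent ahead of it and the grasp point (between the pads) is the TCP (r.tip_extent is the distance from the TCP to the fingertips, in m); z points along the fingers, y is the line along which they close (so a half turn about z gives the same grasp; the last joint's range is limited). The gripper opens to 88 mm and grips with 3 to 60 N. Pads are 18 mm wide; open, the fingers measure 123 mm over their backs; the gripper's body (75 mm by 187 mm) begins 45 mm behind the grasp point.
Start: joints at [1.17, 0.689, -0.195, 1.565, 0.157, 0.902, -0.215], TCP at [0.263, -0.567, 0.235] pointing down, gripper open.
Joint ranges: [-3.01, 3.01], [-0.46, 2.08], [-1.47, 1.51], [0.13, 2.56], [-1, 4.14], [0.04, 2.09], [-2.66, 2.66]. Speed limits (rad/s): [2.57, 2.57, 3.14, 3.14, 3.14, 3.14, 3.14].

### API

Orientations are given as a unit quaternion [x, y, z, w].
In Python, from plant import sensors, vision, finish_job, r gives the robot as it stands. The module is installed in compiled form; this text tells all that it offers.
- The arm moves only by the tool step_arm, never from a script. Its argument "steps" is a list of rows, each a list of 2 entries, a list of its own where there are three numbers: the shift along the tool's x, y, z in cm, then the turn, a rotation vector about the tool's x, y, z in degrees. A call has 1 to 12 rows; each row shifts and turns the commanded pose from where the row before left it, along the tool's axes as they then stand; what a row does not reach is not made up. A row lasts 1/8 s, in which the tool goes at most 62.5 mm and 10.7 degrees, less where a joint would pass 70% of its speed; a pose out of reach is approached as far as the arm can. A call with a gripper value outside its range is refused whole. "claw" is the opening, from -1 (shut) to 1 (fully open), set as the call begins (left out, the last holds). The fingers move at their own pace and stop on an object; "grip_force" is the grip in N (left out, the last holds). Time passes only in rows, so rows that do not move let the fingers close. It gives the time, the measured TCP pose, the force, the opening and the grip force at its end, in the units of the state.
- sensors.get_state(): the state, without advancing time (a new reading comes with each control period).
- vision.snapshot(name): name is "side" or "top" or "wrist"; returns a dict with "img" (420x560x3 uint8, red, green, blue), "fx", "fy", "cx", "cy" (pixels), "position" and "rotation" of the camera in the world. Camera axes: x right, y down, z forward; pixel columns grow to the right and rows downward; lengths in m; the calibration is good to about 2 mm. A picture is of the moment at which its call begins. There is no depth.
- finish_job(): hands the job in; it is judged then, once.
The state is a dict: "clock": time; "q": joint angles; "qd": joint speeds; "joint_torque": joint torques, N m; "tool_pos": TCP position; "eef_rot": TCP orientation; "contact_force": force on the tool from outside, world axes, zero at the start; "moment": the same for the moment, N m; "opening": opening from 0.0 (shut) to 1.0 (fully open); "finger_force": force on a finger pad.
Only numpy, scipy, OpenCV 4.12 (cv2) and the standard library are available. Lean on these libraries where they do the work, as an engineer would, in place of code of your own. Each camera call takes 0.05 s, during which the arm holds its last target. There are 200 camera calls.

### The job

Set up the drilling fixture for a batch of blocks like this one: lay the loose wooden block lengthwise in the fixture's channel, between the sliding stop and the end screw, and let go of it. Then turn the black bar knob clockwise until the stop has pushed the block up to the end screw and bears on it snugly by feel, without forcing it, and from there back the knob off three clicks, so that blocks will drop in and out freely. Leave the block lying there and the knob resting in its notch.

Things in the scene. Friction and masses are not known exactly. Their poses are not given: they have to be found in the camera images.
- fixture: Drilling fixture fixed to the bench: aluminium plate 92 x 258 mm, 8 mm thick, from y = -112 to +146 mm. Origin on the underside, on the centre line; +y runs along the fixture from the knob end to the end bracket, +z up. A grey rack housing, 62 mm wide, top at z = 38 mm, stands at y = -105 to -25 mm and carries the click wheel and the knob.
- channel (a point): Middle of the channel's floor, 8 mm above the bench, axes as the fixture's. Low dark rails stand 24 mm to either side (7 mm thick, 10 mm high, 78 mm long) and hold the block loosely; fingers that straddle the block must stay above the rails. From the stop's face to the end screw's head there are 94 to 105 mm at the start.
- block_center (a point): Centre of the loose plain wooden block, 40 mm wide (its x), 85 mm long (its y), 38 mm high, 40 to 85 g. It lies flat on the bench to the left of the fixture; grip it across its 40 mm width. It is the same turned half round. In the channel its centre is 27 mm above the bench and its length runs along the fixture's y.
- stop: Sliding steel stop on a toothed rod. Origin in the middle of its pressing face (30 x 24 mm, 27 mm above the bench), which looks along the fixture's +y. Geared to the knob: clockwise from above moves it towards the block, 3.0 mm a click, 7.64 mm a radian. Its face is rubber-backed and gives 1 mm per 15 N; 10 N takes 0.076 N m at the knob, more than 25 N is forcing.
- knob_grip (a point): Grip point of the black bar knob, on its vertical axis, 76 mm above the bench, at fixture x = 0, y = -60 mm. The bar is 42 mm long (this point's x), 12 mm thick (its y: grip across it), from z = 55 to 87 mm, on a collar: keep fingertips above z = 56 mm. Clockwise turning from the start to bearing takes 3 to 7 clicks: more than one grasp may be needed.
- click_wheel (a point): Centre of the steel click wheel under the knob (16 lobes, radius 25 mm, top at z = 47 mm), turning with it. A sprung roller drops between the lobes: 16 clicks a turn, 22.5 degrees each. In a notch the bar is square to the fixture or a whole number of clicks from it. A click is one lobe passed, at up to 0.035 N m; let go, the knob rolls into the nearest notch.
- end_bracket: Steel bracket at the far end, 50 mm wide, 38 mm high, with an end screw through it. Origin at the bottom middle of its face, at fixture y = 122 mm, z = 8 mm. The screw's round head (18 mm across, 27 mm above the bench) faces the block and stands 6 to 14 mm out of the face: it was set by someone before, is not measured, and does not yield.

How it is judged:
On the way, in this order (a step that is already met when the one before it is completed fails the run):
1. the block lies flat in the fixture's channel, let go (x of block_center in the frame of fixture between -0.006 and 0.006 m and z of block_center in the frame of fixture between 0.0245 and 0.0295 m and angle between the y axis of block_center and the y axis of fixture, either way round below 0.12 rad and y of block_center in the frame of fixture between 0.05 and 0.08 m and contact force between the fingers and block below 0.1 N and linear speed of block below 0.02 m/s), for 0.2 s.
2. the stop bears on the block and presses it against the end screw with at least 4 N (x of block_center in the frame of fixture between -0.006 and 0.006 m and z of block_center in the frame of fixture between 0.0245 and 0.0295 m and angle between the y axis of block_center and the y axis of fixture, either way round below 0.12 rad and y of block_center in the frame of fixture between 0.05 and 0.08 m and contact force between stop and block above 4 N and contact force between block and end_bracket above 4 N), for 0.1 s.
At the end, for the whole second after the job is handed in: the block lies flat in the channel (centre within 6 mm of the fixture's centre line, within 0.12 rad of its direction), and the stop rests clear of it, three clicks (9 mm) back from bearing: 6.2 to 10.7 mm between the stop's face and the block's end, since bearing may fall between notches (x of block_center in the frame of fixture between -0.006 and 0.006 m and z of block_center in the frame of fixture between 0.0245 and 0.0295 m and angle between the y axis of block_center and the y axis of fixture, either way round below 0.12 rad and y of block_center in the frame of fixture between 0.05 and 0.08 m and distance between stop and block_center between 0.0487 and 0.0532 m and linear speed of stop below 0.003 m/s and linear speed of block below 0.01 m/s and contact force between stop and block below 0.2 N); the robot touches nothing.
It fails at once if the stop is forced on the block (more than 25 N) (contact force between stop and block above 25 N).
It also fails if it takes over 69 s, if anything falls off the work surface, if the arm or the gripper's body presses on something with over 40 N, if the wrist force passes 120 N, or if a joint passes its speed limit or range.

## Working session

There is one attempt and no reset: what is moved stays moved. The work goes in short steps, Python scripts to look and compute and a tool call to move; the robot and the scene stay as the last step left them, time stands still between calls to the robot, and variables do not carry over. Pictures are saved under pics/ and viewed, at most 10 in all, crops included, and the job is handed in when it is done.

Besides the shell and the picture viewer there is one more tool, called after "Request:" as name([rows], argument=value, ...), one row to a line, values as JSON. step_arm: Moves the arm, as the interface text tells. Its arguments: {"type":"object","properties":{"steps":{"type":"array"},"claw":{"type":"number"},"grip_force":{"type":"number"}},"required":["steps"]}

```bash
mkdir -p pics; cat > h.py <<'E'
import numpy as np, cv2
from scipy.spatial.transform import Rotation as R
from plant import sensors, vision, finish_job, r
def snap(n,f=None):
    s=vision.snapshot(n)
    if f: cv2.imwrite('pics/'+f,s['img'][:,:,::-1])
    return s
def ray(s,u,v,z):
    d=np.array(s['rotation'])@np.array([(u-s['cx'])/s['fx'],(v-s['cy'])/s['fy'],1.]); p=np.array(s['position'])
    return p+d*(z-p[2])/d[2]
def proj(s,P):
    c=np.array(s['rotation']).T@(np.array(P)-np.array(s['position']))
    return np.array([s['fx']*c[0]/c[2]+s['cx'],s['fy']*c[1]/c[2]+s['cy']])
E
python3 - <<'E'
from h import *
a=snap('top','top0.png');b=snap('side','side0.png')
for s in(a,b): print(s['position'],np.array(s['rotation']).round(3).tolist(),s['fx'],s['cx'],s['cy'])
st=sensors.get_state();print(st['clock'],st['tool_pos'],st['eef_rot'],st['opening'],r.tip_extent)
print(R.from_quat(st['eef_rot']).as_matrix().round(3))
E
```

```text
[0.30190574 0.18250301 0.94258607] [-0.695, 0.709, -0.084, 0.086] 538.2367688140264 275.263199851595 213.33560717164755
[0.29857365 0.91391688 0.41310278] [-0.108, 0.835, -0.536, 0.068] 436.88559989943275 273.6682850728536 214.87656301781223
0.1 [ 0.26297594 -0.56636093  0.23379478] [ 9.76452138e-01  2.15732585e-01 -2.39709034e-04 -7.85480817e-04] 1.0018319006470324 0.019
[[ 0.907  0.421 -0.001]
 [ 0.421 -0.907  0.001]
 [-0.    -0.002 -1.   ]]
```

View pics/top0.png

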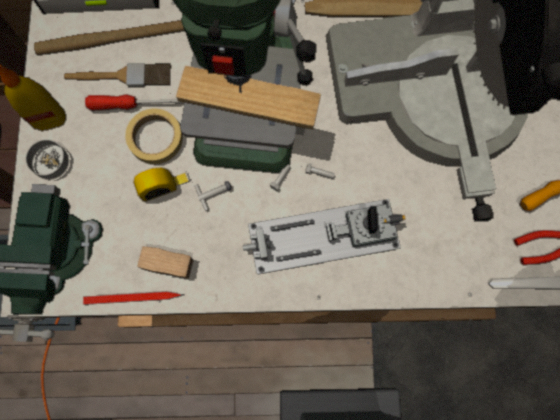

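View pics/side0.png

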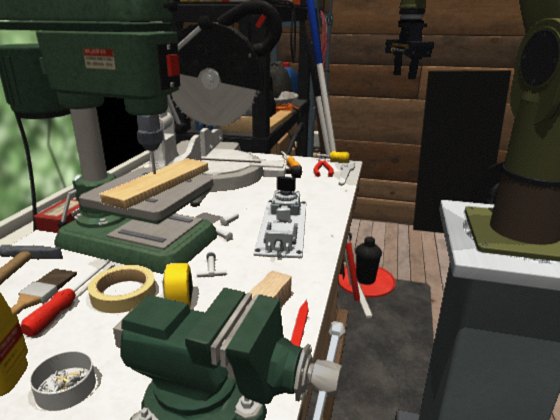

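```bash
sed -i "s/    if f: cv2/    s['rotation']=R.from_quat(s['rotation']).as_matrix()\n    if f: cv2/" h.py
python3 - <<'E'
from h import *
s=snap('top')
im=s['img'][190:290,120:420]; cv2.imwrite('pics/crop0.png',cv2.resize(im,None,fx=2.6,fy=2.6,interpolation=cv2.INTER_CUBIC)[:,:,::-1])
print(s['rotation'].round(3).tolist())
for n,u,v,z in [('blk',165,262,.038),('pl',248,238,.008),('pl',388,200,.008),('pl',400,245,.008),('pl',260,273,.008),('knob',373,219,.087),('drilltable',320,122,.1),('edge',300,308,0)]: print(n,ray(s,u,v,z).round(3))
hsv=cv2.cvtColor(s['img'],cv2.COLOR_RGB2HSV)
m=((hsv[...,0]>5)&(hsv[...,0]<22)&(hsv[...,1]>70)).astype('u1');m[:235]=0;m[290:]=0;m[:,:125]=0;m[:,205:]=0
c=max(cv2.findContours(m,0,2)[0],key=cv2.contourArea);b=cv2.boxPoints(cv2.minAreaRect(c));print(b)
print(np.array([ray(s,*p,.03) for p in b]).round(3), cv2.contourArea(c))
E
```

```text
[[-0.02, -0.971, 0.239], [-1.0, 0.021, -0.001], [-0.004, -0.239, -0.971]]
blk [0.443 0.371 0.038]
pl [0.488 0.231 0.008]
pl [ 0.552 -0.021  0.008]
pl [ 0.469 -0.036  0.008]
pl [0.425 0.211 0.008]
knob [0.499 0.023 0.087]
drilltable [0.665 0.104 0.1  ]
edge [0.364 0.143 0.   ]
[[136.47061 267.11768]
 [142.29413 243.82355]
 [193.11765 256.52942]
 [187.29413 279.82355]]
[[0.437 0.421 0.03 ]
 [0.477 0.412 0.03 ]
 [0.453 0.324 0.03 ]
 [0.413 0.333 0.03 ]] 1119.5
```

View pics/crop0.png

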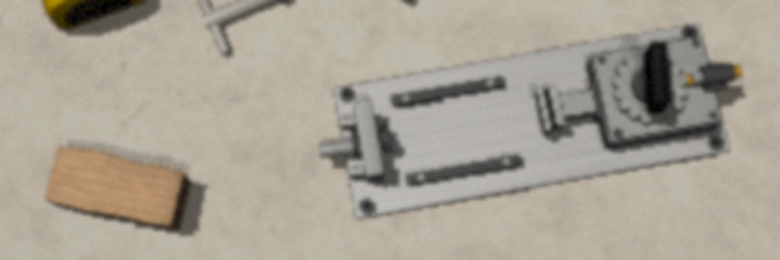

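Request:
step_arm([
  [[4.8,-2.4,0],[0,0,0]],
  [[4.8,-2.4,0],[0,0,0]],
  [[4.8,-2.4,0],[0,0,0]],
  [[4.8,-2.4,0],[0,0,0]],
  [[4.8,-2.4,0],[0,0,0]],
  [[4.8,-2.4,0],[0,0,0]],
  [[0,0,0],[0,0,-9]],
  [[0,0,0],[0,0,-9]],
  [[0,0,0],[0,0,-9]],
  [[0,0,0],[0,0,-9]],
  [[0,0,0],[0,0,-9]],
  [[0,0,0],[0,0,-9]],
], claw=1)

```text
clock: 1.65
tool_pos: [0.4636, -0.3149, 0.2343]
eef_rot: [0.77, 0.637, -0.0, -0.0]
contact_force: [0.7, 0.2, 0.6]
opening: 0.997
finger_force: 0.0
```

```bash
cat >> h.py <<'E'
def to(p,yaw=None,st=None):
    """tool-frame cm shift to world p; turn about tool z (deg) so that tool y lies at world angle yaw (deg, mod 180)"""
    st=st or sensors.get_state(); M=R.from_quat(st['eef_rot']).as_matrix()
    print('clk',st['clock'],'pos',np.round(st['tool_pos'],4),'F',np.round(st['contact_force'],1),'M',np.round(st['moment'],2),'op',round(st['opening'],3),'ff',np.round(st['finger_force'],1))
    y=np.degrees(np.arctan2(M[1,1],M[0,1])); print('yaw',round(y,2),'tilt',M[:2,2].round(4),'shift cm',(M.T@(np.array(p)-st['tool_pos'])*100).round(2), 'turn', None if yaw is None else round(-((yaw-y+90)%180-90),2))
E
python3 - <<'E'
from h import *
to([.443,.371,.235],-12)
s=snap('top')
c=[(248.5,222.7),(388,200.4),(400,247.7),(257.3,273.5)]
P=np.array([ray(s,u,v,.008) for u,v in c]);print(P.round(3))
d=P[0]+P[3]-P[1]-P[2];d/=np.linalg.norm(d);e=(P[2]+P[1])/2;print(d,'ang',np.degrees(np.arctan2(-d[0],d[1])), 'len',np.linalg.norm((P[0]+P[3]-P[1]-P[2])/2)); O=(P.mean(0)-d*.017);print('origin',O,'knob',O-d*.06,'chan',O+d*.065)
print(sensors.get_state()['q'])
E
```

```text
clk 1.65 pos [ 0.4636 -0.3149  0.2343] F [0.7 0.2 0.6] M [-0.05 -0.05 -0.06] op 0.997 ff 0.0
yaw -10.79 tilt [-0.0005  0.0002] shift cm [ 6.699e+01 -1.487e+01 -6.000e-02] turn 1.21
[[ 0.515  0.23   0.008]
 [ 0.551 -0.021  0.008]
 [ 0.465 -0.036  0.008]
 [ 0.424  0.215  0.008]]
[-0.14941104  0.98877517  0.        ] ang 8.592797240185888 len 0.2541181700928991
origin [0.49148026 0.08022887 0.008     ] knob [0.50044493 0.02090236 0.008     ] chan [0.48176855 0.14449925 0.008     ]
[ 0.7808185   0.62901872 -0.44489777  1.75550683  0.34807439  0.83657887
 -0.00993173]
```

Request:
step_arm([
  [[5.5,-1.2,0],[0,0,0]],
  [[5.5,-1.2,0],[0,0,0]],
  [[5.5,-1.2,0],[0,0,0]],
  [[5.5,-1.2,0],[0,0,0]],
  [[5.5,-1.2,0],[0,0,0]],
  [[5.5,-1.2,0],[0,0,0]],
  [[5.5,-1.2,0],[0,0,0]],
  [[5.5,-1.2,0],[0,0,0]],
  [[5.5,-1.2,0],[0,0,0]],
  [[5.5,-1.2,0],[0,0,0]],
  [[5.5,-1.2,0],[0,0,0]],
  [[0,0,0],[0,0,0]],
])

```text
clock: 3.2
tool_pos: [0.449, 0.3103, 0.2346]
eef_rot: [0.77, 0.638, 0.001, -0.002]
contact_force: [0.2, -0.2, 0.7]
opening: 1.002
finger_force: 0.0
```

```bash
python3 - <<'E'
from h import *
s=snap('wrist','w1.png');to([.443,.371,.235],-12);print(s['position'],s['rotation'].round(3).tolist())
E
```

```text
clk 3.25 pos [0.4497 0.3063 0.2343] F [-0.1 -0.8 -0.1] M [-0.05 -0.06  0.03] op 0.999 ff 0.0
yaw -10.95 tilt [-0.0005  0.0007] shift cm [ 6.22 -1.89 -0.07] turn 1.05
[0.46040647 0.37574544 0.383414  ] [[0.983, -0.18, -0.047], [-0.186, -0.95, -0.251], [0.0, 0.255, -0.967]]
```

View pics/w1.png

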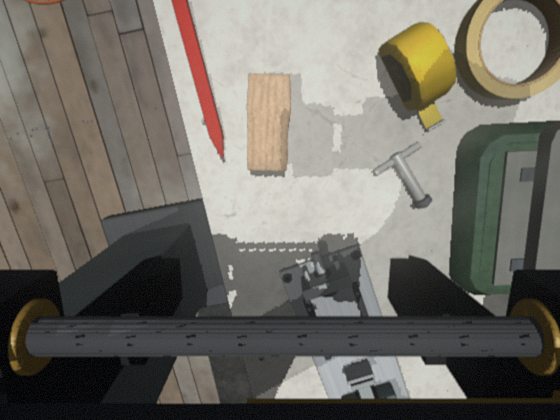

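```bash
cat >> h.py <<'E'
def block(s,box,z=.038):
    x0,x1,y0,y1=box
    hsv=cv2.cvtColor(s['img'],cv2.COLOR_RGB2HSV)
    m=np.zeros(hsv.shape[:2],'u1');m[y0:y1,x0:x1]=(((hsv[...,0]>5)&(hsv[...,0]<22)&(hsv[...,1]>70))*1)[y0:y1,x0:x1]
    m=cv2.morphologyEx(m,cv2.MORPH_OPEN,np.ones((3,3)))
    c=max(cv2.findContours(m,0,2)[0],key=cv2.contourArea)[:,0,:]
    w=np.array([ray(s,*p,z)[:2] for p in c],np.float32)
    rc=cv2.minAreaRect(w);B=cv2.boxPoints(rc)
    L=B[1]-B[0] if np.linalg.norm(B[1]-B[0])>np.linalg.norm(B[2]-B[1]) else B[2]-B[1]
    L=L*np.sign(L[1]);print('block c',rc[0],'size',rc[1],'yaw of width axis',np.degrees(np.arctan2(-L[0],L[1])));print('px',[proj(s,[*b,z]).round(0).tolist() for b in B])
    return rc
E
python3 - <<'E'
from h import *
s=snap('wrist');rc=block(s,(228,310,50,200))
t=snap('top')
to([*rc[0],.235])
E
```

```text
block c (0.4305163025856018, 0.3764607906341553) size (0.08222844451665878, 0.006605585105717182) yaw of width axis -13.245018
px [[245.0, 164.0], [252.0, 164.0], [254.0, 69.0], [246.0, 69.0]]
clk 3.35 pos [0.4507 0.3026 0.2341] F [-0.2 -0.6 -0.2] M [-0.07 -0.1  -0.03] op 1.0 ff 0.0
yaw -11.22 tilt [-0.0005 -0.0021] shift cm [ 6.85 -3.42 -0.1 ] turn None
```

```bash
python3 - <<'E'
from h import *
s=snap('wrist');hsv=cv2.cvtColor(s['img'],cv2.COLOR_RGB2HSV)
print(hsv[[65,80,100,120,150,165,170,174,180],268].tolist(), hsv[120,[238,246,250,260,280,286,290,296]].tolist())
E
sed -i 's/(hsv\[...,1\]>70))\*1/(hsv[...,1]>55))*1/; s/(hsv\[...,0\]<22)&(hsv\[...,1\]>55/(hsv[...,0]<25)\&(hsv[...,1]>55/' h.py
python3 - <<'E'
from h import *
s=snap('wrist');rc=block(s,(228,310,50,200));to([*rc[0],.235])
E
```

```text
[[15, 70, 194], [16, 71, 208], [17, 70, 215], [15, 81, 192], [15, 76, 192], [17, 15, 117], [24, 12, 216], [27, 12, 211], [27, 12, 217]] [[27, 13, 213], [15, 72, 198], [16, 72, 206], [16, 73, 209], [16, 70, 172], [25, 17, 183], [24, 14, 181], [27, 14, 184]]
block c (0.4453366994857788, 0.3733316957950592) size (0.08331657946109772, 0.037984415888786316) yaw of width axis -11.791302
px [[243.0, 160.0], [284.0, 160.0], [285.0, 63.0], [241.0, 63.0]]
clk 3.45 pos [0.4511 0.302  0.2343] F [ 0.1  0.2 -0.4] M [-0.   -0.06  0.02] op 1.0 ff 0.0
yaw -11.27 tilt [-0.0002 -0.0018] shift cm [ 6.88 -1.96 -0.08] turn None
```

Request:
step_arm([
  [[3.4,-1.0,0],[0,0,0.5]],
  [[3.5,-1.0,0],[0,0,0]],
  [[0,0,4],[0,0,0]],
  [[0,0,5],[0,0,0]],
  [[0,0,5],[0,0,0]],
  [[0,0,3.5],[0,0,0]],
  [[0,0,1.5],[0,0,0]],
  [[0,0,1],[0,0,0]],
  [[0,0,0],[0,0,0]],
  [[0,0,0],[0,0,0]],
])

```text
clock: 4.7
tool_pos: [0.4453, 0.3763, 0.0356]
eef_rot: [0.775, 0.632, 0.001, -0.0]
contact_force: [-0.1, -1.0, 0.6]
opening: 1.002
finger_force: 0.0
```

```bash
python3 - <<'E'
from h import *
to([.445,.373,.034],-11.8)
E
```

```text
clk 4.7 pos [0.4453 0.3763 0.0356] F [-0.1 -1.   0.6] M [ 0.04 -0.1  -0.01] op 1.002 ff 0.0
yaw -11.6 tilt [0.0015 0.0014] shift cm [-0.33  0.04  0.16] turn 0.2
```

Request:
step_arm([
  [[-0.3,0,0.1],[0,0,0]],
  [[0,0,0],[0,0,0]],
  [[0,0,0],[0,0,0]],
  [[0,0,0],[0,0,0]],
  [[0,0,0],[0,0,0]],
  [[0,0,0],[0,0,0]],
], claw=-1, grip_force=20)

```text
clock: 5.45
tool_pos: [0.4454, 0.3732, 0.0348]
eef_rot: [0.775, 0.632, 0.001, 0.0]
contact_force: [4.9, -2.8, 12.2]
opening: 0.346
finger_force: 10.0
```

Request:
step_arm([
  [[0,0,-3],[0,0,0]],
  [[0,0,-4],[0,0,0]],
  [[0,0,-4],[0,0,0]],
  [[0,0,0],[0,0,0]],
  [[0,0,0],[0,0,0]],
])

```text
clock: 6.08
tool_pos: [0.4438, 0.3723, 0.143]
eef_rot: [0.775, 0.632, -0.0, 0.0]
contact_force: [0.3, -0.2, -0.9]
opening: 0.011
finger_force: 0.0
```

```bash
python3 - <<'E'
from h import *
d=np.array([-0.1494,.9888,0]);O=np.array([.4915,.0802,0])
for y in (.06,.065): print((O+d*y).round(4))
to(np.r_[(O+d*.0635)[:2],.145],8.6)
s=snap('wrist','w2.png')
t=snap('top'); cv2.imwrite('pics/t2.png',cv2.resize(t['img'][170:290,230:430],None,fx=4,fy=4,interpolation=cv2.INTER_CUBIC)[:,:,::-1])
E
```

```text
[0.4825 0.1395 0.    ]
[0.4818 0.1445 0.    ]
clk 6.075 pos [0.4438 0.3723 0.143 ] F [ 0.3 -0.2 -0.9] M [-0.07 -0.07  0.04] op 0.011 ff 0.0
yaw -11.59 tilt [-0.0005 -0.0009] shift cm [-21.69   8.35  -0.18] turn -20.19
```

View pics/t2.png

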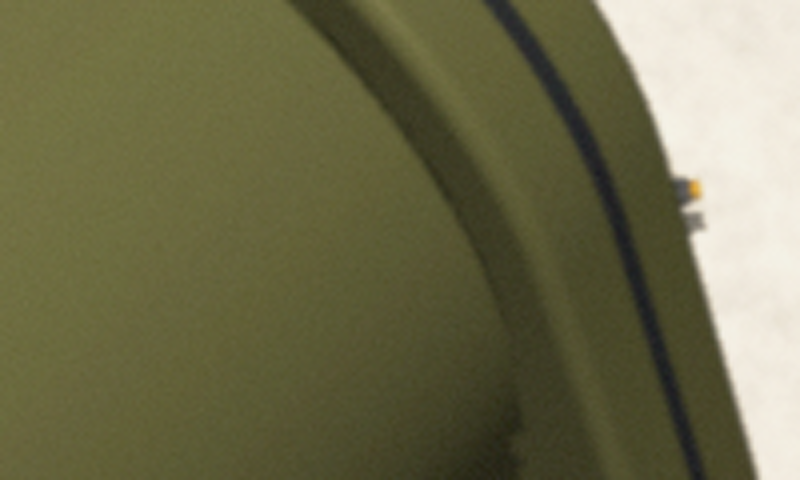

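View pics/w2.png

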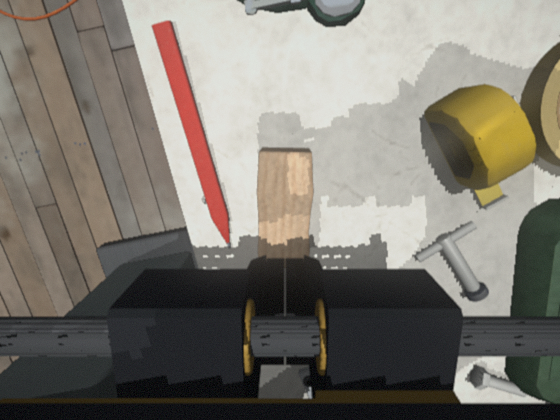

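```bash
python3 - <<'E'
from h import *
s=snap('wrist')
for u,v in [(258,152),(311,152),(258,215),(313,215),(258,250),(310,250)]: print((u,v),ray(s,u,v,.038).round(4))
print('tcp tip px',proj(s,[.4438,.3723,.143]).round(1),proj(s,[.4438,.3723,.124]).round(1), proj(s,[.445,.373,.038]).round(1))
t=snap('side');c=proj(t,[.445,.373,.02]);print(c)
u,v=c.astype(int);cv2.imwrite('pics/s2.png',cv2.resize(t['img'][v-70:v+50,u-70:u+90],None,fx=4,fy=4,interpolation=cv2.INTER_CUBIC)[:,:,::-1])
E
```

```text
(258, 152) [0.4337 0.4183 0.038 ]
(311, 152) [0.4685 0.4112 0.038 ]
(258, 215) [0.4241 0.3756 0.038 ]
(313, 215) [0.4619 0.3679 0.038 ]
(258, 250) [0.4184 0.3502 0.038 ]
(310, 250) [0.4551 0.3427 0.038 ]
tcp tip px [287.6 276.9] [287.3 260.2] [287.9 212.7]
[269.99969704 295.36047095]
```

View pics/s2.png

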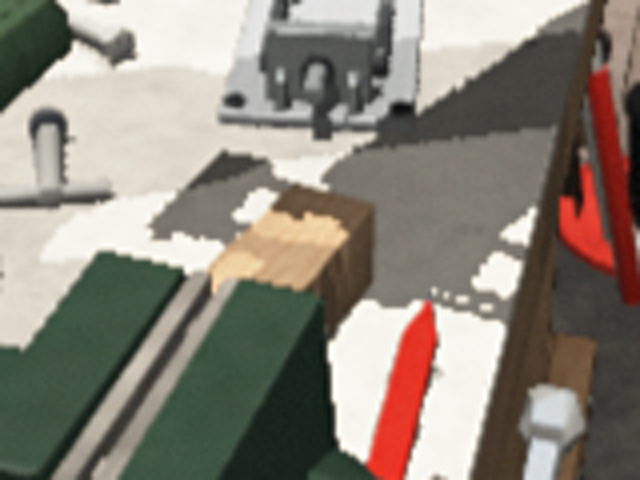

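Request:
step_arm([
  [[0,0,0],[0,0,0]],
  [[0,0,0],[0,0,0]],
  [[0,0,0],[0,0,0]],
  [[0,0,0],[0,0,0]],
  [[0,0,4],[0,0,0]],
  [[0,0,0],[0,0,0]],
  [[0,0,4],[0,0,0]],
  [[0,0,2],[0,0,0]],
  [[0,0,0.9],[0,0,0]],
  [[0,0,0],[0,0,0]],
  [[0,0,0],[0,0,0]],
], claw=1)

```text
clock: 7.65
tool_pos: [0.4446, 0.3734, 0.0356]
eef_rot: [0.775, 0.632, 0.001, -0.0]
contact_force: [0.1, 0.5, -0.7]
opening: 0.999
finger_force: 0.0
```

Request:
step_arm([
  [[0,0,0],[0,0,0]],
  [[0,0,0],[0,0,0]],
  [[0,0,0],[0,0,0]],
], claw=-1, grip_force=30)

```text
clock: 8.02
tool_pos: [0.4441, 0.3728, 0.0347]
eef_rot: [0.775, 0.632, 0.0, 0.0]
contact_force: [-0.8, -0.5, -0.6]
opening: 0.683
finger_force: 0.0
```

Request:
step_arm([
  [[0,0,0],[0,0,0]],
  [[0,0,0],[0,0,0]],
])

```text
clock: 8.28
tool_pos: [0.444, 0.3728, 0.0345]
eef_rot: [0.775, 0.632, -0.0, 0.0]
contact_force: [-0.8, 0.1, -0.4]
opening: 0.453
finger_force: 0.0
```

Request:
step_arm([
  [[0,0,0],[0,0,0]],
  [[0,0,0],[0,0,0]],
])

```text
clock: 8.52
tool_pos: [0.4441, 0.3728, 0.0345]
eef_rot: [0.775, 0.632, 0.0, 0.0]
contact_force: [0.1, 0.2, -0.3]
opening: 0.23
finger_force: 0.1
```

```bash
python3 - <<'E'
from h import *
to([.443,.372,.033])
t=snap('side');u,v=270,295;cv2.imwrite('pics/s3.png',cv2.resize(t['img'][v-95:v+40,u-90:u+90],None,fx=4,fy=4,interpolation=cv2.INTER_CUBIC)[:,:,::-1])
E
```

```text
clk 8.525 pos [0.4441 0.3728 0.0345] F [ 0.1  0.2 -0.3] M [-0.07 -0.1  -0.01] op 0.23 ff 0.1
yaw -11.59 tilt [ 0.0001 -0.0001] shift cm [-0.1  -0.09  0.15] turn None
```

View pics/s3.png

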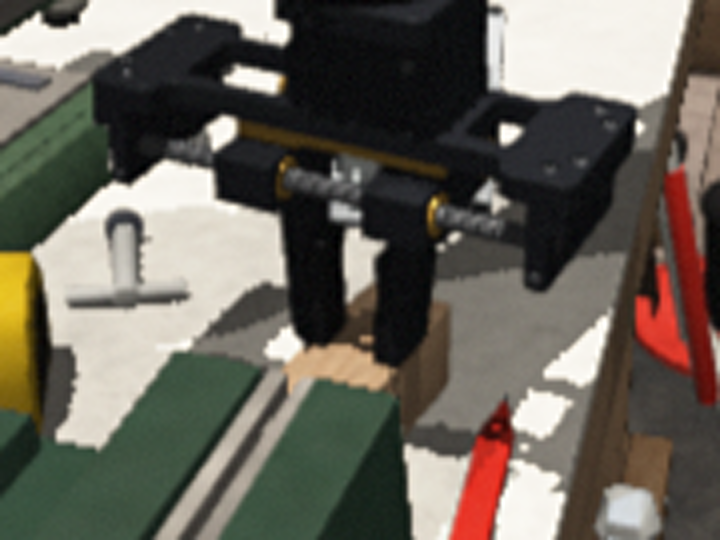

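```bash
python3 - <<'E'
from h import *
t=snap('side')
P=np.array(t['position'])
for u,v in [(261,285.5),(279,290.5),(291,276)]:
    d=t['rotation']@np.array([(u-t['cx'])/t['fx'],(v-t['cy'])/t['fy'],1.])
    for y in (.373,.382): print((u,v),y,(P+d*(y-P[1])/d[1]).round(4))
st=sensors.get_state();M=R.from_quat(st['eef_rot']).as_matrix()
for k in(-1,1):
  for e in(0,.019): print(proj(t,np.array(st['tool_pos'])+M@np.array([0.009,k*.017,e])).round(1))
for e in [(.02,.0425,.038),(-.02,.0425,.038),(.02,-.0425,.038),(-.02,-.0425,.038),(-.02,-.0425,0),(-.02,.0425,0)]:
  x=.4435+e[0]*.979+e[1]*.204;y=.3725-e[0]*.204+e[1]*.979;print('blk',proj(t,[x,y,e[2]]).round(1))
print(r.tip_extent,st['q'])
E
```

```text
(261, 285.5) 0.373 [0.4593 0.373  0.0356]
(261, 285.5) 0.382 [0.4566 0.382  0.0419]
(279, 290.5) 0.373 [0.4308 0.373  0.0314]
(279, 290.5) 0.382 [0.4286 0.382  0.0378]
(291, 276) 0.373 [0.4127 0.373  0.0604]
(291, 276) 0.382 [0.4108 0.382  0.0662]
[278.1 293.4]
[278.  303.9]
[258.  287.7]
[258.2 298. ]
blk [245.7 296.7]
blk [270.1 304. ]
blk [271.8 269.2]
blk [294.4 275.2]
blk [293.8 295.1]
blk [270.2 325.5]
0.019 [-0.64796339  0.93176019 -0.22554612  1.82930562  0.4449862   0.43038504
 -1.39520271]
```

Request:
step_arm([
  [[0,0,-0.5],[0,0,0]],
  [[0,0,0],[0,0,0]],
  [[0,0,0],[0,0,0]],
  [[0,0,0],[0,0,0]],
  [[0,0,0],[0,0,0]],
  [[0,0,0],[0,0,0]],
  [[0,0,0],[0,0,0]],
  [[0,0,1],[0,0,0]],
  [[0,0,0.6],[0,0,0]],
  [[0,0,0.6],[0,0,0]],
  [[0,0,0.4],[0,0,0]],
  [[0,0,0],[0,0,0]],
], claw=1)

```text
clock: 10.12
tool_pos: [0.4438, 0.3727, 0.0131]
eef_rot: [0.775, 0.632, -0.0, 0.0]
contact_force: [-0.2, -0.6, 0.4]
opening: 1.004
finger_force: 0.0
```

Request:
step_arm([
  [[0,0,0.2],[0,0,0]],
  [[0,0,0],[0,0,0]],
  [[0,0,0],[0,0,0]],
  [[0,0,0],[0,0,0]],
  [[0,0,0],[0,0,0]],
  [[0,0,0],[0,0,0]],
  [[0,0,0],[0,0,0]],
], claw=-1, grip_force=20)

```text
clock: 11.0
tool_pos: [0.444, 0.3728, 0.0116]
eef_rot: [0.775, 0.632, 0.0, 0.0]
contact_force: [0.5, -0.4, 1.2]
opening: 0.451
finger_force: 20.0
```

Request:
step_arm([
  [[0,0,-2],[0,0,0]],
  [[0,0,-5],[0,0,0]],
  [[0,0,-5],[0,0,0]],
  [[-4,1.5,0],[0,0,0]],
  [[-5,2.0,0],[0,0,-5]],
  [[-5,1.6,0],[0,0,-5]],
  [[-4,0.7,0],[0,0,-5]],
  [[-3,0.1,0],[0,0,-5]],
  [[0,0,0],[0,0,0]],
  [[0,0,0],[0,0,0]],
])

```text
clock: 12.25
tool_pos: [0.4794, 0.1575, 0.1323]
eef_rot: [0.653, 0.757, 0.001, 0.0]
contact_force: [0.0, 0.8, -0.8]
opening: 0.447
finger_force: 20.0
```

```bash
cat >> h.py <<'E'
d=np.array([-0.1494,.9888,0]);ex=np.array([.9888,.1494,0]);O=np.array([.4915,.0802,0])
def fx(P): return np.round([(np.array(P)-O)@ex,(np.array(P)-O)@d],4)
E
python3 - <<'E'
from h import *
st=sensors.get_state();to(O+d*.0635+[0,0,.13],8.6)
t=snap('top')
for n,u,v,z in [('stop top edge',537,88,.039),('stop',550,135,.039),('screw',395,148,.027),('brk',370,90,.046),('brk',385,180,.046),('railA',(394+505)/2,91,.018),('railB',(408+522)/2,170,.018),('railAend',394,98,.018),('railAend2',505,82,.018),('knob',658,42,.087),('knob',655,112,.087)]:
    print(n,fx(ray(t,120+u/2.6,190+v/2.6,z)))
s=snap('wrist','w3.png');print(s['position'],'opening',st['opening'])
E
```

```text
clk 12.25 pos [0.4794 0.1575 0.1323] F [ 0.   0.8 -0.8] M [ 0.01 -0.11 -0.03] op 0.447 ff 20.0
yaw 8.41 tilt [0.0015 0.0017] shift cm [-1.47  0.05  0.23] turn -0.19
stop top edge [0.0139 0.012 ]
stop [-0.0185  0.0097]
screw [-0.0076  0.1111]
brk [0.0299 0.1212]
brk [-0.0306  0.1214]
railA [0.0263 0.068 ]
railB [-0.0286  0.0674]
railAend [0.0279 0.1058]
railAend2 [0.026  0.0299]
knob [ 0.0202 -0.0627]
knob [-0.0235 -0.0512]
[0.4681486  0.2243088  0.28079739] opening 0.4472489036248617
```

View pics/w3.png

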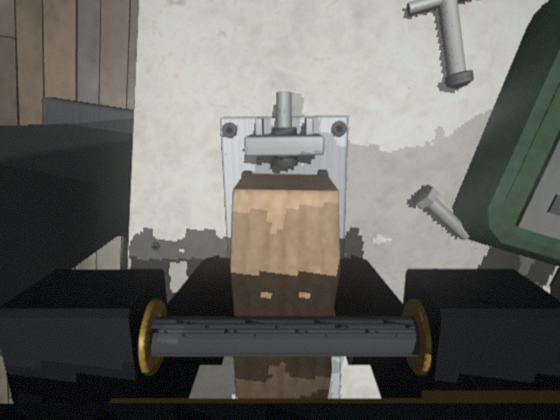

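Request:
step_arm([
  [[-1.7,0.05,0],[0,0,0]],
  [[0,0,0],[0,0,0]],
  [[0,0,4],[0,0,0]],
  [[0,0,4],[0,0,0]],
  [[0,0,1.5],[0,0,0]],
  [[0,0,1],[0,0,0]],
  [[0,0,0.5],[0,0,0]],
  [[0,0,0],[0,0,0]],
  [[0,0,0],[0,0,0]],
])

```text
clock: 13.48
tool_pos: [0.4824, 0.1394, 0.0221]
eef_rot: [0.653, 0.757, 0.0, 0.0]
contact_force: [-0.6, 0.7, -0.8]
opening: 0.452
finger_force: 20.0
```

```bash
python3 - <<'E'
from h import *
to(O+d*.061+[0,0,.0196],8.6)
E
```

```text
clk 13.475 pos [0.4824 0.1394 0.0221] F [-0.6  0.7 -0.8] M [ 0.   -0.13 -0.01] op 0.452 ff 20.0
yaw 8.4 tilt [0.001  0.0004] shift cm [0.11 0.01 0.25] turn -0.2
```

Request:
step_arm([
  [[0,0,0.25],[0,0,0]],
  [[0,0,0],[0,0,0]],
])

```text
clock: 13.72
tool_pos: [0.4825, 0.1394, 0.0195]
eef_rot: [0.653, 0.757, 0.0, 0.0]
contact_force: [-0.0, -0.2, 4.0]
opening: 0.451
finger_force: 20.0
```

Request:
step_arm([
  [[0,0,0],[0,0,0]],
  [[0,0,0],[0,0,0]],
  [[0,0,0],[0,0,0]],
  [[0,0,0],[0,0,0]],
  [[0,0,-2],[0,0,0]],
  [[0,0,-4],[0,0,0]],
  [[0,0,-5],[0,0,0]],
  [[0,0,-2],[0,0,0]],
  [[-5,0,0],[0,0,0]],
  [[-5,0,0],[0,0,0]],
  [[-2,0,0],[0,0,0]],
  [[0,0,0],[0,0,0]],
], claw=0.6)

```text
clock: 15.22
tool_pos: [0.4994, 0.0186, 0.1488]
eef_rot: [0.655, 0.756, -0.001, 0.0]
contact_force: [-0.8, -0.0, 0.8]
opening: 0.802
finger_force: 0.0
```

```bash
python3 - <<'E'
from h import *
to(O-d*.06+[0,0,.15],8.6)
s=snap('wrist','w4.png');st=snap('side')
u,v=proj(st,O+d*.05+[0,0,.03]).astype(int);print(u,v)
b=cv2.resize(st['img'][v-70:v+60,u-70:u+70],(452,420),interpolation=cv2.INTER_CUBIC)
cv2.imwrite('pics/w4c.png',np.hstack([s['img'][:,80:420],b])[:,:,::-1])
E
```

```text
clk 15.225 pos [0.4994 0.0186 0.1488] F [-0.8 -0.   0.8] M [ 0.02 -0.08 -0.01] op 0.802 ff 0.0
yaw 8.19 tilt [-0.0005 -0.0011] shift cm [ 0.21  0.14 -0.12] turn -0.41
282 221
```

View pics/w4c.png

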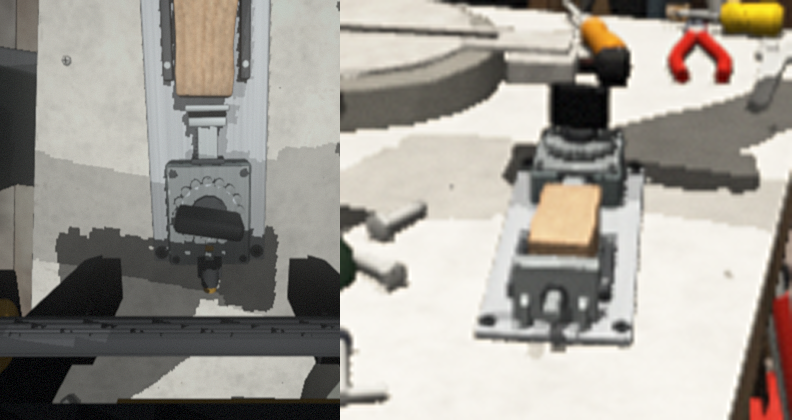

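```bash
python3 - <<'E'
from h import *
s=snap('wrist')
g=s['img'].max(2);m=np.zeros_like(g);m[195:245,245:335]=(g<62)[195:245,245:335]
c=max(cv2.findContours(m,0,2)[0],key=cv2.contourArea)
print(cv2.minAreaRect(c));print(cv2.approxPolyDP(c,2,True)[:,0].tolist())
w=np.array([fx(ray(s,*p,.087)) for p in c[:,0]],np.float32);print(cv2.minAreaRect(w))
t=snap('top');u,v=proj(t,O-d*.06+[0,0,.087]);print(u,v)
cr=s['img'][190:250,240:340];print(np.array2string(g[195:245:3,248:334:4],max_line_width=200))
print('knob proj',proj(s,O-d*.06+[0,0,.087]))
E
```

```text
((292.00799560546875, 227.9560089111328), (78.53070831298828, 30.49996566772461), 10.30484676361084)
[[256, 212], [253, 231], [258, 237], [295, 244], [329, 244], [329, 230], [323, 231], [316, 218], [273, 209]]
((0.0032401680946350098, -0.05559809133410454), (0.01865166798233986, 0.04668978601694107), 79.02777099609375)
374.11861455417466 218.2486796677598
[[160 140 142 109 142 142 138 139 135 141 142 140 138 138 139 135 136 142 142 138 101 153]
 [158 141 141 105 137 158 136 140 136 136 142 135 140 136 137 176 120 109 144 140 106 154]
 [129 142 115  73 136 135 136 138 103  55  60  61 124 137 135 135 127 140 134 137 101 153]
 [122 134 134 138 141 133 136  79  66  76  77  77  69  85 133 137 168 133 133 134 100 154]
 [116 132 139 143 138 134 122  76  78  77  79  77  77  70 134 132 149 126 138 138 101 151]
 [119 136 110  58  52  75  54  72  72  78  77  79  78  79  82 131 135 119 100 134  98 149]
 [119 137  60  45  42  46  49  45  45  46  52  65  72  75  73 133 134 142 133 135  96 152]
 [116 103  56  44  43  43  43  40  44  45  47  46  46  47  50  70  93 130 131 134  94 150]
 [102 121  48  43  45  43  42  40  46  44  45  44  49  49  49  49  46  50 127 132  96 150]
 [ 93  92  44  46  46  48  46  43  45  46  42  45  46  49  46  50  48  49 110 133  91 151]
 [ 81  65  42  47  52  47  50  52  46  43  43  46  46  48  47  46  43  48  62 134  96 147]
 [ 88  62  40  51  48  48  49  51  46  50  51  50  49  47  45  46  45  46  41 132  85 150]
 [ 85  92  44  47  44  45  48  46  49  49  49  45  49  53  49  46  51  48  42  60  51  92]
 [ 72 133  42  45  43  47  44  43  46  44  46  49  47  45  49  46  52  52  48  60  53 139]
 [ 64 134  83  45  40  43  41  38  44  44  38  39  41  46  40  38  49  43  41  62  51 108]
 [ 77 132 130 129 126 106  67  66  45  34  36  35  39  37  36  35  39  41  35  56  49  66]
 [ 53 102  59  59  64  80  70  88  68  92  75  99  37  37  40  30  39  38  36  56  52  65]]
knob proj [286.91056224 235.36341977]
```

```bash
python3 - <<'E'
from h import *
st=sensors.get_state();print(np.round(st['q'],3));to(O-d*.06+[0,0,.13],87.3)
t=snap('top');u,v=374,218
print(np.array2string(t['img'].max(2)[196:236:2,350:400:2],max_line_width=200))
E
```

```text
[ 0.169  0.702 -0.496  2.011  0.6    0.574 -0.594]
clk 15.425 pos [0.4995 0.0225 0.1491] F [-0.5  0.1  0.2] M [-0.04 -0.05 -0.01] op 0.799 ff 0.0
yaw 8.57 tilt [0.0002 0.0011] shift cm [-0.17  0.07  1.91] turn -78.73
[[196 195 197 189 188 185 190 193 191 191 166  93 114  66  30  31  14  23  22  15  14  16  27  24  30]
 [195 194 196 188 185 188 189 185 183 187 161  74 104  82  37  42  34  17  11  21   8  10  12  19  17]
 [194 195 194 192 191 192 188 185 183 183 155  73  96  91  53  39  47  40  15  14  16  12  13  11  15]
 [189 190 189 194 192 190 185 179 172 169 162 131  85  99  57  29  51  50  47  25  15  11  14   6  13]
 [180 183 177 164 169 166 165 167 167 169 163 143  90 113  60  28  45  51  47  48  39  21  12  13  17]
 [169 171 169 167 169 169 167 168 167 156 107  71  74 107  75  33  44  51  50  48  49  44  33  22  26]
 [169 168 171 165 159 159 140 135 135 114  36  41  60  98  85  39  42  48  52  53  51  48  47  48  48]
 [151 134 138 152 153 147 146 145 128  48  23  36  46  95  95  47  33  59  52  50  49  46  48  49  48]
 [103 104 148 151 149 148 146 147 125  35  22  38  42  93 1
[... 477 characters left out ...]
 150 126  70  74  32  21  30  26  37  93 118  63  21  24  22  29  25  27  26  26]
 [ 95 149 149 122 148 151 132  71  73  33  18  28  29  22  65 118  76  23  30  35  31  35  20  26  24]
 [ 83 147 149 128 146 149 139  79  67  33  14  26  34  28  59  82  71  39  44  56  52  38  24  27  18]
 [ 83 143 153 126 117 156 149 127  74  30  11  16  25  47  53  53  52  37  39  56  54  34  35  34  37]
 [ 77 118 150 152 135 157 153 151 141  75  11  18  27  45  51  52  47  37  26  54  51  47  45  50  50]
 [ 75 108 154 152 118  91 133 164 149  97  11  13  22  40  53  52  53  47  30  53  55  52  51  53  50]
 [ 62  93 146 154 149 133 129 129 123 132  68  42  22  42  53  53  51  49  32  45  56  48  45  48  51]]
```

Request:
step_arm([
  [[-0.2,0.1,0],[0,0,-9.8]],
  [[0,0,0],[0,0,-9.8]],
  [[0,0,0],[0,0,-9.8]],
  [[0,0,0],[0,0,-9.8]],
  [[0,0,0],[0,0,-9.8]],
  [[0,0,0],[0,0,-9.8]],
  [[0,0,0],[0,0,-9.8]],
  [[0,0,0],[0,0,-9.8]],
  [[0,0,0],[0,0,0]],
  [[0,0,0],[0,0,0]],
], claw=0.2)

```text
clock: 16.73
tool_pos: [0.5008, 0.0193, 0.149]
eef_rot: [0.029, 1.0, 0.0, 0.0]
contact_force: [-0.7, 0.4, -0.5]
opening: 0.6
finger_force: 0.0
```

```bash
python3 - <<'E'
from h import *
st=sensors.get_state();print(np.round(st['q'],3));to(O-d*.06+[0,0,.058],87.3)
s=snap('wrist');print(s['position'])
g=s['img'].max(2);u,v=proj(s,O-d*.06+[0,0,.087]);print(u,v)
b=ex*np.cos(np.radians(-11))+d*np.sin(np.radians(-11))
print([proj(s,O-d*.06+[0,0,.087]+k*b*.021).round(1) for k in(-1,1)])
u,v=int(u),int(v)
print(v-40,u-56);print(np.array2string(g[max(v-60,0):v+46:4,u-56:u+56:4],max_line_width=220))
E
```

```text
[ 0.379  0.801 -0.868  1.997  0.892  0.781  0.483]
clk 16.725 pos [0.5008 0.0193 0.149 ] F [-0.7  0.4 -0.5] M [ 0.06 -0.08  0.01] op 0.6 ff 0.0
yaw 86.71 tilt [0.0001 0.0001] shift cm [0.04 0.15 9.1 ] turn -0.59
[0.43322718 0.02383226 0.29752972]
285.753551419938 232.54298212171756
[array([285.2, 197.8]), array([286.2, 265.6])]
192 229
[[165 119 107 107  94  77  60  59  61  67  72  76  72  76  87  96  99 102  97  98  98  64  66  94 203 212 209 209]
 [ 87  68  58  56  61  76  70  74  73  86  99 100  98  97  93  96  98  98  97  99 101  96 100 100 162 206 212 173]
 [ 61  97  84  92 118 150  98  99  96  96  94  97  85  83  98  82  85  98  98  98  97  99 101 101  80 119 116 109]
 [ 84 114 190 194 191 194  91  95  92  99  94  93  97  95  77  92  99  96  78  89 100  94 101 102  78  72 113 110]
 [ 69 113 184 188 191 194  94  95  99  89  96  75  93  93  95  85  97  82  95  94 101 101  96 100  83  76  93 109]
 [ 56 103 189 186 192 193  94  95  95  93  94  95  49  43  43  41  65  94  98  85  77  86 100 101  99  78 177 212]
 [ 96  90 185 189 191 194  92  84  86  89  94  95  40  41  40  45  43  9
[... 1643 characters left out ...]
 185 185]
 [190 187 102  87  92 153 149 149 160 169 166 171 165  58  59  57  58 106 191 190 187 190 186 184 183 187 185 184]
 [188 191 153 100  66  84 164 169 170 161 162 173 176  52  56  52  53 138 184 186 187 190 192 187 185 191 186 186]
 [187 188 160 139  91 123 172 182 185 186 181 179 214 195 172 180 193 221 222 204 208 209 206 206 206 202 190 189]
 [187 188 185 187 187 181 177 179 179 179 181 183 185 191 188 190 186 179 184 187 191 193 190 188 192 189 190 189]
 [184 185 183 182 183 181 179 179 179 184 183 184 182 190 191 191 192 186 189 192 191 193 190 195 194 188 188 190]
 [188 187 186 215 182 183 188 184 181 183 185 190 184 187 188 184 188 187 189 188 188 191 190 195 192 192 188 187]]
```

Request:
step_arm([
  [[0.15,0.1,2],[0,0,-3]],
  [[0,0,3],[0,0,0]],
  [[0,0,2.5],[0,0,0]],
  [[0,0,1],[0,0,0]],
  [[0,0,0.6],[0,0,0]],
  [[0,0,0],[0,0,0]],
  [[0,0,0],[0,0,0]],
])

```text
clock: 17.65
tool_pos: [0.4999, 0.0199, 0.0587]
eef_rot: [0.002, 1.0, 0.0, 0.001]
contact_force: [-0.5, -0.3, 0.1]
opening: 0.605
finger_force: 0.0
```

Request:
step_arm([
  [[0,0,0],[0,0,0]],
  [[0,0,0],[0,0,0]],
  [[0,0,0],[0,0,0]],
  [[0,0,0],[0,0,0]],
  [[0,0,0],[0,0,0]],
  [[0,0,0],[0,0,0]],
], claw=-1, grip_force=15)

```text
clock: 18.4
tool_pos: [0.4994, 0.0202, 0.058]
eef_rot: [0.001, 1.0, 0.0, 0.0]
contact_force: [-0.8, 2.2, -0.3]
opening: 0.136
finger_force: 15.0
```

```bash
python3 - <<'E'
from h import *
to(O-d*.06+[0,0,.058],87.3)
E
```

```text
clk 18.4 pos [0.4994 0.0202 0.058 ] F [-0.8  2.2 -0.3] M [ 0.29 -0.13 -0.01] op 0.136 ff 15.0
yaw 89.83 tilt [0.0001 0.0006] shift cm [-0.1   0.07  0.  ] turn 2.53
```

Request:
step_arm([
  [[0,0,0],[0,0,8]],
  [[0,0,0],[0,0,8]],
  [[0,0,0],[0,0,8]],
  [[0,0,0],[0,0,8]],
  [[0,0,0],[0,0,8]],
  [[0,0,0],[0,0,0]],
])

```text
clock: 19.15
tool_pos: [0.5, 0.0218, 0.0581]
eef_rot: [0.342, 0.94, 0.002, 0.0]
contact_force: [0.8, 5.0, -3.9]
opening: 0.132
finger_force: 15.0
```

```bash
python3 - <<'E'
from h import *
to(O-d*.06+[0,0,.058],87.3)
t=snap('top');print(np.array2string(t['img'].max(2)[228:246:2,300:346:2],max_line_width=220))
s=snap('side')
print(sensors.get_state()['q'])
E
```

```text
clk 19.15 pos [0.5    0.0218 0.0581] F [ 0.8  5.  -3.9] M [ 1.01 -0.35 -0.01] op 0.132 ff 15.0
yaw 49.98 tilt [0.0013 0.0029] shift cm [-0.09 -0.04  0.01] turn -37.32
[[207 205 201 203 205 201 205 204 211 212 204 195 158 127  97 182 169 180 181 185 182 182 182]
 [208 203 209 213 212 212 207 207 206 204 204 200 166 142  67 181 164 175 186 184 185 183 183]
 [215 208 205 211 218 217 210 209 212 215 209 201 176 164  81 164 165 173 186 183 182 182 167]
 [216 217 212 212 216 216 218 218 212 208 208 206 192 150  84 128 176 142 157 124 101  96  75]
 [207 210 214 212 215 218 220 220 218 216 209 202 196 154  99 120 177  94  64  75  79  94  96]
 [214 218 220 217 214 213 217 217 215 211 208 208 196 171 142  76 127 100  98 121 144 161 171]
 [217 217 217 217 219 217 216 214 208 209 206 200 192 175 100  61  75  94 130 196 205 208 206]
 [217 214 215 213 208 211 211 213 209 211 208 197 177 143  88  94 102 108 142 200 210 207 207]
 [206 208 210 205 204 199 192 186 169 149 130 106  82  86  97 107 183 194 205 207 204 206 206]]
[ 0.2171739   0.89669462 -0.58701344  2.0538218   1.04553283  0.5203422
 -0.28381241]
```

Request:
step_arm([
  [[0.06,0.08,0],[0,0,5]],
  [[0,0,0],[0,0,5]],
  [[0,0,0],[0,0,0]],
])

```text
clock: 19.62
tool_pos: [0.5003, 0.0221, 0.0581]
eef_rot: [0.422, 0.906, 0.001, 0.0]
contact_force: [2.8, 4.4, -3.6]
opening: 0.135
finger_force: 15.0
```

```bash
python3 - <<'E'
from h import *
to(O-d*.06+[0,0,.058],87.3)
t=snap('top');hsv=cv2.cvtColor(t['img'],cv2.COLOR_RGB2HSV)
c=proj(t,O+d*.061+[0,0,.046]);print(c)
block(t,(255,350,205,275),.046)
# profile along fixture axis at z=.042
for xx in (-.006,0.006):
  print([ (int(y*1000),hsv[tuple(proj(t,O+d*y+ex*xx+[0,0,.040]).round().astype(int)[::-1])].tolist()[1:]) for y in np.arange(-.004,.03,.002)])
E
```

```text
clk 19.625 pos [0.5003 0.0221 0.0581] F [ 2.8  4.4 -3.6] M [ 0.95 -0.56 -0.03] op 0.135 ff 15.0
yaw 40.02 tilt [0.0015 0.0021] shift cm [-0.1  -0.06  0.01] turn -47.28
[300.15071092 235.6286377 ]
block c (0.47995683550834656, 0.1412091851234436) size (0.045082200318574905, 0.08606183528900146) yaw of width axis 7.6306615
px [[277.0, 254.0], [327.0, 246.0], [322.0, 220.0], [273.0, 228.0]]
[(-4, [10, 171]), (-2, [14, 145]), (0, [11, 159]), (2, [12, 165]), (4, [11, 136]), (6, [10, 156]), (8, [12, 177]), (10, [12, 175]), (12, [9, 120]), (14, [11, 72]), (16, [12, 106]), (18, [47, 168]), (20, [89, 187]), (22, [101, 200]), (24, [102, 200]), (26, [100, 201]), (28, [104, 204])]
[(-4, [8, 184]), (-2, [10, 184]), (0, [9, 171]), (2, [6, 158]), (4, [11, 159]), (6, [10, 176]), (8, [14, 187]), (10, [7, 182]), (12, [13, 77]), (14, [12, 85]), (16, [18, 145]), (18, [46, 151]), (20, [90, 173]), (22, [100, 192]), (24, [99, 198]), (26, [105, 204]), (28, [103, 205])]
```

```bash
python3 - <<'E'
from h import *
t=snap('top');a=cv2.imread('pics/top0.png')[:,:,::-1]
for xx in (-.006,0.0,0.006):
  for im in (a,t['img']):
    print([int(im[tuple(proj(t,O+d*y+ex*xx+[0,0,.039]).round().astype(int)[::-1])].max()) for y in np.arange(-.03,.03,.0015)])
s=snap('side');b=cv2.imread('pics/side0.png')[:,:,::-1]
E
```

```text
[142, 108, 80, 72, 79, 79, 115, 133, 135, 135, 138, 119, 119, 132, 137, 138, 136, 139, 113, 113, 137, 151, 147, 100, 51, 85, 85, 128, 129, 97, 107, 152, 172, 176, 176, 174, 176, 176, 175, 176]
[172, 130, 94, 89, 97, 97, 138, 154, 161, 166, 166, 144, 144, 159, 164, 163, 165, 168, 142, 142, 158, 164, 156, 136, 157, 178, 178, 174, 121, 73, 104, 150, 169, 187, 187, 198, 201, 202, 203, 204]
[137, 104, 79, 79, 80, 107, 135, 152, 154, 154, 154, 153, 153, 152, 151, 154, 154, 154, 144, 127, 137, 150, 141, 99, 99, 64, 99, 143, 112, 89, 130, 130, 162, 176, 177, 174, 176, 178, 178, 177]
[166, 126, 97, 97, 99, 130, 163, 182, 182, 182, 182, 181, 181, 185, 185, 186, 184, 184, 185, 184, 185, 181, 167, 156, 156, 170, 179, 141, 89, 85, 128, 128, 133, 157, 184, 198, 201, 206, 206, 207]
[130, 130, 82, 70, 87, 119, 131, 129, 129, 146, 146, 149, 146, 144, 137, 137, 154, 153, 151, 139, 146, 155, 155, 117, 69, 68, 124, 149, 115, 115, 107, 154, 173, 175, 175, 174, 174, 176, 174, 177]
[156, 156, 96, 81, 99, 142, 155, 158, 158, 172, 175, 178, 177, 174, 168, 168, 180, 184, 184, 180, 169, 161, 161, 171, 177, 187, 182, 134, 76, 76, 89, 143, 151, 174, 192, 197, 197, 202, 202, 206]
```

Request:
step_arm([
  [[0.05,0.15,0],[0,0,5]],
  [[0,0,0],[0,0,5]],
  [[0,0,0],[0,0,5]],
  [[0,0,0],[0,0,5]],
  [[0,0,0],[0,0,5]],
  [[0,0,0],[0,0,0]],
])

```text
clock: 20.52
tool_pos: [0.5012, 0.0226, 0.0581]
eef_rot: [0.609, 0.793, 0.001, 0.0]
contact_force: [4.0, 3.8, -3.9]
opening: 0.134
finger_force: 15.0
```

```bash
cat > m.py <<'E'
from h import *
to(O-d*.06+[0,0,.058])
z=[]
for i in range(4):
    t=snap('top');z.append(sensors.get_state()['moment'][2])
print('Mz',np.round(z,3),np.mean(z).round(3))
hsv=cv2.cvtColor(t['img'],cv2.COLOR_RGB2HSV)
rc=block(t,(255,350,205,275),.046);print('blk fix',fx([*rc[0],0]))
# wood start / end along the axis with subpixel remap
for xx in(-.01,-.004,.004):
    ys=np.arange(.005,.115,.0005);uv=np.array([proj(t,O+d*y+ex*xx+[0,0,.046]) for y in ys],np.float32)
    p=cv2.remap(hsv[...,1],uv[:,0],uv[:,1],cv2.INTER_LINEAR).ravel();k=np.where(p>55)[0];print(ys[k[0]].round(4),ys[k[-1]].round(4),end=' | ')
print()
E
python3 m.py
```

```text
clk 20.525 pos [0.5012 0.0226 0.0581] F [ 4.   3.8 -3.9] M [ 0.68 -0.8   0.  ] op 0.134 ff 15.0
yaw 15.01 tilt [0.0015 0.0008] shift cm [-0.15 -0.12  0.01] turn None
Mz [-0.051 -0.003  0.048  0.019] 0.003
block c (0.47851458191871643, 0.14411890506744385) size (0.04581831768155098, 0.08630356937646866) yaw of width axis 7.00635
px [[275.0, 255.0], [325.0, 248.0], [321.0, 221.0], [271.0, 228.0]]
blk fix [-0.0033  0.0651]
0.0225 0.1085 | 0.0225 0.108 | 0.0225 0.1075 |
```

Request:
step_arm([
  [[0.1,0.15,0],[0,0,4]],
  [[0,0,0],[0,0,4]],
  [[0,0,0],[0,0,0]],
])

```text
clock: 21.1
tool_pos: [0.5016, 0.0227, 0.058]
eef_rot: [0.663, 0.749, -0.0, 0.0]
contact_force: [2.6, 1.0, -3.0]
opening: 0.132
finger_force: 15.0
```

```bash
sed -i 's/range(4)/range(10)/' m.py; python3 m.py | grep -v px
```

```text
clk 21.1 pos [0.5016 0.0227 0.058 ] F [ 2.6  1.  -3. ] M [ 0.21 -0.6   0.01] op 0.132 ff 15.0
yaw 6.94 tilt [-0.     -0.0013] shift cm [-0.17 -0.13  0.  ] turn None
Mz [-0.003  0.009  0.05   0.04   0.006  0.038  0.044  0.004  0.077  0.064] 0.033
block c (0.4780358076095581, 0.14540722966194153) size (0.04585897922515869, 0.08640535175800323) yaw of width axis 8.349503
blk fix [-0.0036  0.0665]
0.0235 0.1095 | 0.023 0.1095 | 0.0245 0.109 |
```

Request:
step_arm([
  [[0,0.1,0],[0,0,4]],
  [[0,0,0],[0,0,0]],
])

```text
clock: 21.85
tool_pos: [0.5018, 0.0228, 0.058]
eef_rot: [0.689, 0.724, -0.001, 0.0]
contact_force: [1.2, -1.6, 2.0]
opening: 0.135
finger_force: 15.0
```

```bash
python3 m.py | grep -v px
```

```text
clk 21.85 pos [0.5018 0.0228 0.058 ] F [ 1.2 -1.6  2. ] M [-0.4  -0.36 -0.04] op 0.135 ff 15.0
yaw 2.83 tilt [-0.0013 -0.0018] shift cm [-0.18 -0.14  0.  ] turn None
Mz [-0.003 -0.002  0.069  0.043  0.051  0.056  0.049  0.017  0.027  0.051] 0.036
block c (0.47763311862945557, 0.14594605565071106) size (0.046091556549072266, 0.08628296852111816) yaw of width axis 7.7200985
blk fix [-0.0039  0.0671]
0.024 0.11 | 0.0235 0.11 | 0.0245 0.109 |
```

Request:
step_arm([
  [[0,0,0],[0,0,4]],
  [[0,0,0],[0,0,0]],
])

```text
clock: 22.6
tool_pos: [0.502, 0.0228, 0.058]
eef_rot: [0.714, 0.7, -0.001, 0.0]
contact_force: [-0.1, -4.0, 4.9]
opening: 0.141
finger_force: 15.0
```

```bash
python3 m.py | grep -v px
```

```text
clk 22.6 pos [0.502  0.0228 0.058 ] F [-0.1 -4.   4.9] M [-1.03  0.15 -0.02] op 0.141 ff 15.0
yaw -1.18 tilt [-0.0009 -0.0016] shift cm [-0.2  -0.15  0.  ] turn None
Mz [-0.018 -0.054  0.005  0.01   0.021  0.003 -0.059 -0.017  0.003  0.04 ] -0.007
block c (0.4778902530670166, 0.14639891684055328) size (0.04585897922515869, 0.08660824596881866) yaw of width axis 8.349371
blk fix [-0.0036  0.0675]
0.0245 0.111 | 0.025 0.111 | 0.025 0.1095 |
```

Request:
step_arm([
  [[-0.1,0,0],[0,0,4]],
  [[0,0,0],[0,0,0]],
])

```text
clock: 23.35
tool_pos: [0.5022, 0.0228, 0.058]
eef_rot: [0.738, 0.675, -0.0, -0.0]
contact_force: [-0.5, -3.6, 3.9]
opening: 0.13
finger_force: 15.0
```

```bash
python3 m.py | grep -v px
```

```text
clk 23.35 pos [0.5022 0.0228 0.058 ] F [-0.5 -3.6  3.9] M [-0.82  0.21  0.01] op 0.13 ff 15.0
yaw -5.09 tilt [-0.0004  0.0001] shift cm [-0.21 -0.15  0.  ] turn None
Mz [ 0.023  0.035 -0.009 -0.017 -0.041 -0.016 -0.043  0.057 -0.038  0.038] -0.001
block c (0.4781593084335327, 0.14705118536949158) size (0.046245839446783066, 0.08633197844028473) yaw of width axis 10.212165
blk fix [-0.0032  0.0681]
0.025 0.1115 | 0.0255 0.1115 | 0.026 0.1105 |
```

Request:
step_arm([
  [[-0.1,0,0],[0,0,5]],
  [[0,0,0],[0,0,0]],
])

```text
clock: 24.1
tool_pos: [0.5024, 0.0227, 0.058]
eef_rot: [0.767, 0.642, 0.001, -0.0]
contact_force: [-1.8, -0.0, 2.8]
opening: 0.131
finger_force: 15.0
```

```bash
python3 m.py | grep -v px
```

```text
clk 24.1 pos [0.5024 0.0227 0.058 ] F [-1.8 -0.   2.8] M [-0.19  0.38 -0.01] op 0.131 ff 15.0
yaw -10.08 tilt [0.0004 0.0014] shift cm [-0.22 -0.16  0.  ] turn None
Mz [-0.04  -0.003 -0.041  0.037 -0.024  0.003 -0.045 -0.022 -0.049 -0.073] -0.026
block c (0.4778043329715729, 0.14781227707862854) size (0.045876163989305496, 0.08659709244966507) yaw of width axis 8.795939
blk fix [-0.0034  0.0689]
0.026 0.112 | 0.026 0.112 | 0.0265 0.111 |
```

Request:
step_arm([
  [[-0.05,-0.1,0],[0,0,5]],
  [[0,0,0],[0,0,0]],
])

```text
clock: 24.85
tool_pos: [0.5026, 0.0226, 0.0581]
eef_rot: [0.794, 0.608, 0.002, -0.0]
contact_force: [1.4, 3.6, 0.2]
opening: 0.138
finger_force: 15.0
```

```bash
python3 m.py | grep -v px
```

```text
clk 24.85 pos [0.5026 0.0226 0.0581] F [1.4 3.6 0.2] M [ 0.71 -0.23 -0.02] op 0.138 ff 15.0
yaw -15.08 tilt [0.0024 0.0019] shift cm [-0.22 -0.16  0.  ] turn None
Mz [ 0.004 -0.008  0.012 -0.009  0.072  0.035  0.002  0.019  0.015  0.024] 0.016
block c (0.47771069407463074, 0.14843399822711945) size (0.04587651044130325, 0.08651682734489441) yaw of width axis 8.805841
blk fix [-0.0034  0.0695]
0.026 0.1125 | 0.0265 0.113 | 0.0265 0.1125 |
```

Request:
step_arm([
  [[0.05,0.05,0],[0,0,4]],
  [[0,0,0],[0,0,0]],
])

```text
clock: 25.6
tool_pos: [0.5028, 0.0225, 0.0581]
eef_rot: [0.815, 0.58, 0.001, -0.0]
contact_force: [2.3, 4.4, -0.4]
opening: 0.135
finger_force: 15.0
```

```bash
python3 m.py | grep -v px
```

```text
clk 25.6 pos [0.5028 0.0225 0.0581] F [ 2.3  4.4 -0.4] M [ 1.   -0.51  0.01] op 0.135 ff 15.0
yaw -19.09 tilt [0.0016 0.0013] shift cm [-0.23 -0.17  0.01] turn None
Mz [-0.018  0.057 -0.037  0.019 -0.022  0.019  0.005 -0.018  0.049  0.009] 0.006
block c (0.4778677225112915, 0.1489758938550949) size (0.04570876434445381, 0.08728361874818802) yaw of width axis 9.388115
blk fix [-0.0032  0.07  ]
0.0265 0.1135 | 0.0275 0.1135 | 0.027 0.1135 |
```

Request:
step_arm([
  [[0,0.05,0],[0,0,4]],
  [[0,0,0],[0,0,0]],
])

```text
clock: 26.35
tool_pos: [0.5029, 0.0225, 0.0581]
eef_rot: [0.834, 0.551, 0.001, -0.0]
contact_force: [2.1, 5.0, -0.9]
opening: 0.136
finger_force: 15.0
```

```bash
python3 m.py | grep -v px
```

```text
clk 26.35 pos [0.5029 0.0225 0.0581] F [ 2.1  5.  -0.9] M [ 1.04 -0.32 -0.03] op 0.136 ff 15.0
yaw -23.07 tilt [0.0012 0.0014] shift cm [-0.24 -0.17  0.01] turn None
Mz [-0.003  0.031  0.049 -0.052  0.047  0.019 -0.028  0.011  0.05  -0.006] 0.012
block c (0.4777984619140625, 0.14926666021347046) size (0.04590202867984772, 0.08774697780609131) yaw of width axis 9.682957
blk fix [-0.0032  0.0703]
0.028 0.114 | 0.028 0.114 | 0.028 0.1145 |
```

Request:
step_arm([
  [[0,0.05,0],[0,0,4]],
  [[0,0,0],[0,0,0]],
])

```text
clock: 27.1
tool_pos: [0.5031, 0.0223, 0.058]
eef_rot: [0.853, 0.522, 0.001, -0.0]
contact_force: [1.0, 6.0, -1.3]
opening: 0.134
finger_force: 15.0
```

```bash
python3 m.py | grep -v px
```

```text
clk 27.1 pos [0.5031 0.0223 0.058 ] F [ 1.   6.  -1.3] M [ 1.1  -0.24 -0.05] op 0.134 ff 15.0
yaw -27.07 tilt [0.0006 0.0015] shift cm [-0.25 -0.17  0.  ] turn None
Mz [-0.105 -0.024 -0.054 -0.019 -0.039 -0.104 -0.056 -0.06   0.008 -0.041] -0.049
block c (0.4777393043041229, 0.15032470226287842) size (0.0459122359752655, 0.08703577518463135) yaw of width axis 10.213026
blk fix [-0.0031  0.0714]
0.0285 0.1145 | 0.028 0.1145 | 0.028 0.1145 |
```

Request:
step_arm([
  [[0.05,0.05,0],[0,0,4]],
  [[0,0,0],[0,0,0]],
])

```text
clock: 27.85
tool_pos: [0.5032, 0.0222, 0.058]
eef_rot: [0.871, 0.492, 0.0, -0.0]
contact_force: [0.4, 4.5, 0.3]
opening: 0.136
finger_force: 15.0
```

```bash
python3 m.py | grep -v px
```

```text
clk 27.85 pos [0.5032 0.0222 0.058 ] F [0.4 4.5 0.3] M [ 1.13 -0.1   0.  ] op 0.136 ff 15.0
yaw -31.05 tilt [-0.0003  0.0008] shift cm [-0.26 -0.17  0.  ] turn None
Mz [-0.169 -0.073 -0.128 -0.098 -0.039 -0.073 -0.062 -0.047 -0.113 -0.127] -0.093
block c (0.4778428375720978, 0.15070316195487976) size (0.046250201761722565, 0.08699563890695572) yaw of width axis 10.213038
blk fix [-0.003   0.0718]
0.0285 0.1145 | 0.0285 0.1145 | 0.0285 0.1145 |
```

```bash
python3 - <<'E'
from h import *
a=np.mean([snap('top')['img'].astype(float) for _ in range(6)],0);np.save('a.npy',a)
z=[]
for i in range(10): snap('side');z.append(sensors.get_state()['moment'][2])
print(np.mean(z),sensors.get_state()['clock'])
E
```

```text
-0.06517583183469977 29.15
```

Request:
step_arm([
  [[0,0,0],[0,0,1.5]],
  [[0,0,0],[0,0,0]],
])

```text
clock: 29.4
tool_pos: [0.5033, 0.0222, 0.058]
eef_rot: [0.877, 0.481, 0.0, -0.0]
contact_force: [-0.0, 6.0, 0.3]
opening: 0.133
finger_force: 15.0
```

```bash
python3 - <<'E'
from h import *
fr=[];z=[]
for i in range(14):
    fr.append(snap('top')['img'].astype(float));z.append(sensors.get_state()['moment'][2])
b=np.mean(fr[4:],0);a=np.load('a.npy')
print('Mz',np.mean(z),np.std(z)/14**.5)
H=np.float32
for n,(x0,x1,y0,y1) in dict(block=(266,332,216,260),ref=(140,250,230,300),brk=(244,264,225,275)).items():
    A=a[y0:y1,x0:x1].mean(2);B=b[y0:y1,x0:x1].mean(2);w=cv2.createHanningWindow((x1-x0,y1-y0),cv2.CV_64F)
    print(n,cv2.phaseCorrelate(A,B,w),np.abs(A-B).mean().round(2))
to(O-d*.06+[0,0,.058])
E
```

```text
Mz -0.025907939262665873 0.008082804940979248
block ((0.021712774864461437, 0.5381742290274261), 1.009746872842061) 1.0
ref ((-0.0005624142350839634, 0.11008566502731298), 0.9404940972761471) 0.4
brk ((0.017688124047937848, 0.01106019778625722), 1.014009460836954) 0.17
clk 30.1 pos [0.5033 0.0222 0.058 ] F [0.2 5.5 1.1] M [ 1.08 -0.03 -0.04] op 0.134 ff 15.0
yaw -32.51 tilt [-0.0002  0.0009] shift cm [-0.27 -0.17  0.  ] turn None
```

Request:
step_arm([
  [[0.17,-0.11,0],[0,0,0]],
  [[0,0,0],[0,0,0]],
])

```text
clock: 30.35
tool_pos: [0.5033, 0.0223, 0.058]
eef_rot: [0.877, 0.48, -0.001, 0.001]
contact_force: [0.8, 1.2, 1.9]
opening: 0.134
finger_force: 15.0
```

```bash
cat > m2.py <<'E'
from h import *
import sys
fr=[];z=[];f=[]
for i in range(12):
    fr.append(snap('top')['img'].astype(float));s=sensors.get_state();z.append(s['moment'][2]);f.append(s['contact_force'])
b=np.mean(fr[2:],0);np.save(sys.argv[1],b)
print('Mz %.3f +- %.3f'%(np.mean(z),np.std(z)/12**.5),'F',np.mean(f,0).round(2))
sat=(b.max(2)-b.min(2))/b.max(2)*255
t=snap('top')
ys=np.arange(.005,.125,.00025);e=[]
for xx in np.arange(-.016,.0121,.002):
    uv=np.array([proj(t,O+d*y+ex*xx+[0,0,.046]) for y in ys],np.float32)
    p=cv2.remap(sat.astype(np.float32),uv[:,0],uv[:,1],cv2.INTER_LINEAR).ravel();h=p[(ys>.05)&(ys<.08)].mean()/2;k=np.where(p>h)[0];e.append((ys[k[0]],ys[k[-1]]))
print('ends mm',(np.mean(e,0)*1000).round(2));to(O-d*.06+[0,0,.058])
E
python3 m2.py b1.npy; python3 - <<'E'
E
```

```text
Mz -0.004 +- 0.010 F [ 0.53 -1.92  2.35]
ends mm [ 28.22 115.12]
clk 31.0 pos [0.5033 0.0225 0.058 ] F [ 0.4 -4.7  2.8] M [-0.88 -0.16 -0.04] op 0.135 ff 15.0
yaw -32.74 tilt [-0.0006 -0.0017] shift cm [-0.29 -0.15  0.  ] turn None
```

Request:
step_arm([
  [[-0.09,0.05,0],[0,0,2]],
  [[0,0,0],[0,0,0]],
])

```text
clock: 31.25
tool_pos: [0.5034, 0.0224, 0.058]
eef_rot: [0.886, 0.464, -0.0, 0.0]
contact_force: [-0.5, -2.8, 2.1]
opening: 0.132
finger_force: 15.0
```

```bash
python3 m2.py b2.npy
```

```text
Mz 0.007 +- 0.007 F [ 0.21 -3.76  2.6 ]
ends mm [ 28.22 115.13]
clk 31.9 pos [0.5034 0.0224 0.058 ] F [ 0.5 -3.4  3.4] M [-0.79 -0.   -0.01] op 0.137 ff 15.0
yaw -34.69 tilt [-0.0001 -0.0003] shift cm [-0.29 -0.16  0.  ] turn None
```

Request:
step_arm([
  [[-0.05,0.03,0],[0,0,2]],
  [[0,0,0],[0,0,0]],
])

```text
clock: 32.15
tool_pos: [0.5035, 0.0223, 0.058]
eef_rot: [0.894, 0.449, 0.0, -0.0]
contact_force: [-0.3, -2.4, 1.8]
opening: 0.134
finger_force: 15.0
```

```bash
python3 m2.py b3.npy
```

```text
Mz 0.101 +- 0.007 F [ 0.18 -1.82  2.84]Traceback (most recent call last):
  File "m2.py", line 9, in <module>
    t=snap('top')
  File "h.py", line 5, in snap
    s=vision.snapshot(n)
ValueError: 200 camera calls are used up
```

Request:
step_arm([
  [[-0.02,-0.03,0],[0,0,-8.5]],
  [[-0.02,-0.03,0],[0,0,-8.5]],
  [[-0.01,-0.03,0],[0,0,-8.5]],
  [[0,-0.03,0],[0,0,-8.5]],
  [[0,-0.03,0],[0,0,-8.5]],
  [[0,-0.03,0],[0,0,-8.5]],
  [[0.01,-0.03,0],[0,0,-8.5]],
  [[0.01,-0.03,0],[0,0,-8.5]],
  [[0,0,0],[0,0,0]],
  [[0,0,0],[0,0,0]],
])

```text
clock: 34.0
tool_pos: [0.5007, 0.0224, 0.058]
eef_rot: [0.491, 0.871, 0.0, -0.0]
contact_force: [-1.0, 0.5, 2.4]
opening: 0.132
finger_force: 15.0
```

```bash
python3 -c "
from h import *
to(O-d*.06+[0,0,.058],31.1)"
```

```text
clk 34.0 pos [0.5007 0.0224 0.058 ] F [-1.   0.5  2.4] M [-0.05  0.02  0.02] op 0.132 ff 15.0
yaw 31.19 tilt [-0.0002  0.0006] shift cm [-0.12 -0.1   0.  ] turn 0.09
```

Request:
step_arm([
  [[0,0,0],[0,0,0]],
  [[0,0,0],[0,0,0]],
  [[0,0,0],[0,0,0]],
  [[0,0,0],[0,0,0]],
  [[0,0,-1],[0,0,0]],
  [[0,0,-3],[0,0,0]],
  [[0,0,-4],[0,0,0]],
  [[0,0,-4],[0,0,0]],
  [[0,0,0],[0,0,0]],
  [[0,0,0],[0,0,0]],
  [[0,0,0],[0,0,0]],
  [[0,0,0],[0,0,0]],
], claw=0.2)

```text
clock: 35.5
tool_pos: [0.5003, 0.022, 0.1772]
eef_rot: [0.49, 0.872, -0.001, -0.001]
contact_force: [0.4, -0.1, -0.4]
opening: 0.596
finger_force: 0.0
```

```bash
python3 -c "
from h import *
to(O-d*.06+[0,0,.2]);print(finish_job())"
```

```text
clk 35.5 pos [0.5003 0.022  0.1772] F [ 0.4 -0.1 -0.4] M [ 0.05 -0.14  0.03] op 0.596 ff 0.0
yaw 31.33 tilt [-0.0018 -0.0002] shift cm [-0.1  -0.05 -2.28] turn None
the job is handed in; nothing more can be done
None
```

The job is handed in, with no verdict returned: block in the channel, stop pressed on it at about 13 N (estimated from wrist torque), knob backed off three clicks and let go; I estimate a gap of about 8.5 mm but had no camera calls left to check it.

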